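# Nest the bead pans with their handles fanned

### The arm

A 7-joint arm with a two-finger parallel gripper is mounted at the origin on the work surface. World frame = base frame: x ahead of the robot, y to its left, z up, the work surface at z = 0. Lengths are in mm, angles in rad, forces in N, time in s.
With the tool pointing down it reaches from about 400 to 900 mm from the base axis. Payload 5.6 kg.
Tool frame: the origin (TCP) lies midway between the tips of the shut fingers; the grasp point (between the pads) lies 19 mm behind it; z points along the fingers, y is the line along which they close (so a half turn about z gives the same grasp; the last joint's range is limited). The gripper opens to 92 mm and grips with 3 to 60 N. Pads are 20 mm wide; open, the fingers measure 128 mm over their backs; the gripper's body (75 mm by 189 mm) begins 69 mm behind the grasp point.
Start: joints at [1.138, 0.468, -0.012, 1.603, 0.006, 1.071, -0.056], TCP at [246.962, -601.264, 214.592] pointing down, gripper open.
Joint ranges: [-2.53, 2.53], [-0.31, 2.02], [-1.57, 1.55], [0.28, 2.44], [-1.29, 4.43], [0.15, 1.84], [-2.92, 2.92]. Speed limits (rad/s): [2.57, 2.57, 3.14, 3.14, 3.14, 3.14, 3.14].

### API

Orientations are given as a rotation vector (axis times angle).
In Python, from plant import bot, viewer, job gives the robot as it stands. The module is installed in compiled form; this text tells all that it offers.
- The arm moves only by the shell command python3 -m creep 'ROWS' [FORCE]. ROWS is JSON, a list of rows, each an object with "travel": the shift along the tool's x, y, z in m, a list of three; "twist": the turn, a rotation vector about the tool's x, y, z in rad, a list of three; "claw": the finger opening in m, from 0 to 0.0919. A call has 1 to 12 rows; each row shifts and turns the commanded pose from where the row before left it, along the tool's axes as they then stand; what a row does not reach is not made up. A row lasts 1/12 s, in which the tool goes at most 41.7 mm and 7.16 degrees, less where a joint would pass 70% of its speed; a pose out of reach is approached as far as the arm can. A call with a gripper value outside its range is refused whole. The fingers move at their own pace and stop on an object; FORCE is the grip in N (left out, the last holds). Time passes only in rows, so rows that do not move let the fingers close. It gives the time, the measured TCP pose, the force, the opening and the grip force at its end, in the units of the state.
- bot.read_state(): the state, without advancing time (a new reading comes with each control period).
- viewer.read_camera(name): name is "side" or "top" or "wrist"; returns the picture (480x640x3 uint8, red, green, blue); there is no depth.
- viewer.get_calibration(name): a dict with "camera_matrix" (3x3 intrinsics, pixels), "dist_coeffs" ([k1, k2, p1, p2, k3] as OpenCV has them; the pictures are not rectified), "cam_to_world" (4x4, takes a point from camera to world coordinates); the wrist camera has in their place "T_tool_cam" (4x4, takes a point from camera to tool coordinates, whose origin is the TCP and whose axes are the flange's). Camera axes: x right, y down, z forward; pixel columns grow to the right and rows downward; lengths in mm; the calibration is good to about 2 mm. A picture is of the moment at which its call begins: read the wrist's pose just before it. get_calibration takes no time and is no camera call.
- job.finish_job(): hands the job in; it is judged then, once.
The state is a dict: "clock": time; "qpos": joint angles; "qd": joint speeds; "joint_torque": joint torques, N m; "ee_pos": TCP position; "eef_rot": TCP orientation; "wrist_force": force on the tool from outside, world axes, zero at the start; "moment": the same for the moment, N m; "grip_width": opening from 0.0 (shut) to 1.0 (fully open); "finger_force": force on a finger pad.
Only numpy, scipy, OpenCV 4.12 (cv2) and the standard library are available. Lean on these libraries where they do the work, as an engineer would, in place of code of your own. Each camera call takes 0.05 s, during which the arm holds its last target. There are 200 camera calls.

### The job

Finish the nest of three steel bead pans: set the smallest pan down (do not drop it) inside the middle one, and turn the middle pan, so that seen from above the handles fan out counterclockwise like a hand of cards, largest, middle, smallest, with about 30 degrees from each handle to the next. All three must end standing flat, with the largest pan and its handle left where they are, and the other things on the table left alone.

Things in the scene. Friction and masses are not known exactly. Their poses are not given: they have to be found in the camera images.
- large: Largest pan, open round steel, 140 mm across the rim (foot 8 mm less), 40 mm high, walls 2.5, floor 4 mm thick, 400 g; straight level handle along +x; origin: centre of its underside, z up. It stands on the table.
- large_grip (a point): centre of the wooden grip of the largest pan, 36 mm above its underside and 122 mm from its axis; the grip is a bar 80 mm long (82 to 162 mm from the axis), 14 mm wide and 14 mm tall, joined to the rim by a flat neck 10 mm wide and 5 mm tall; the axes are those of the pan (x outward along the handle)
- middle: Middle pan, open round steel, 112 mm across the rim (foot 8 mm less), 46 mm high, walls 2.5, floor 4 mm thick, 260 g; straight level handle along +x; origin: centre of its underside, z up. Stands loosely on the largest pan's floor, 11 mm of play all round, and turns when its handle is pushed sideways (1 N); at the start its handle is 65 to 95 degrees counterclockwise of the largest's.
- middle_grip (a point): centre of the wooden grip of the middle pan, 42 mm above its underside and 122 mm from its axis; the grip is a bar 80 mm long (82 to 162 mm from the axis), 14 mm wide and 14 mm tall, joined to the rim by a flat neck 10 mm wide and 5 mm tall; the axes are those of the pan (x outward along the handle)
- small: Smallest pan, open round steel, 84 mm across the rim (foot 8 mm less), 52 mm high, walls 2.5, floor 4 mm thick, 160 g; straight level handle along +x; origin: centre of its underside, z up. Stands on the table, apart. It fits on the middle pan's floor with 11 mm of play all round. Wooden grips strike each other if one is put right above another.
- small_grip (a point): centre of the wooden grip of the smallest pan, 48 mm above its underside and 122 mm from its axis; the grip is a bar 80 mm long (82 to 162 mm from the axis), 14 mm wide and 14 mm tall, joined to the rim by a flat neck 10 mm wide and 5 mm tall; the axes are those of the pan (x outward along the handle)
- beadbox_a: open square pink bead box, 62 x 62 x 26 mm, dark beads; origin at the centre of its underside; a bystander
- beadbox_b: open square pink bead box, 62 x 62 x 26 mm, blue beads; origin at the centre of its underside; a bystander
- cup: clear plastic cup, rim 70 mm across, 90 mm high; origin at the centre of its underside; a bystander
- spool: white thread spool lying flat, 60 mm across, 24 mm high; origin at the centre of its underside; a bystander

How it is judged:
By the outcome, as a careful person would: the job done as asked, in the order asked, and still so for the second after the job is handed in, with the robot touching nothing.
It also fails if it takes over 58 s, if anything falls off the work surface, if the arm or the gripper's body presses on something with over 40 N, if the wrist force passes 120 N, or if a joint passes its speed limit or range.

## Working session

There is one attempt and no reset: what is moved stays moved. The work goes in short steps, Python scripts to look and compute and a shell command to move; the robot and the scene stay as the last step left them, time stands still between calls to the robot, and variables do not carry over. Pictures are saved under pics/ and viewed, at most 10 in all, crops included, and the job is handed in when it is done.

```bash
mkdir -p pics; python3 - <<'E'
from plant import bot,viewer
import cv2,numpy as np
s=bot.read_state();print(s)
for n in("top","side"):
    im=viewer.read_camera(n);cv2.imwrite(f"pics/{n}0.png",im[:,:,::-1])
    c=viewer.get_calibration(n);print(n,c)
print(viewer.get_calibration("wrist"))
E
```

```text
{'clock': 0.0, 'qpos': array([ 1.13800917,  0.46838187, -0.0115484 ,  1.60359722,  0.00596053,
        1.07138448, -0.05630129]), 'qd': array([-0.00239425, -0.00157296,  0.00045169, -0.00049567, -0.00077328,
       -0.0003368 , -0.0005781 ]), 'joint_torque': array([ 2.32521334e-04, -5.20576394e+01, -1.21901458e-02, -2.43750250e+01,
       -5.66007709e-02,  1.70887553e-02,  1.71627912e-04]), 'ee_pos': array([ 246.69402119, -600.7541022 ,  213.64819447]), 'eef_rot': array([-3.08051042e+00, -6.07877712e-01,  6.99118684e-04]), 'wrist_force': array([-0.57863445,  0.12039489,  1.0208058 ]), 'moment': array([-0.03589175, -0.03715412,  0.02482007]), 'finger_force': 0.0, 'grip_width': 0.9954199055239681}
top {'camera_matrix': array([[441.03652556,   0.        , 326.67287642],
       [  0.        , 441.03652556, 244.00800974],
       [  0.        ,   0.        ,   1.        ]]), 'dist_coeffs': array([-0.07715027,  0.        ,  0.        ,  0.        ,  0.        ]), 'cam_to_world': array([[-1.70458930e-02, -9.81618159e-01,  1.90092683e-01,
         4.07266581e+02],
       [-9.99765031e-01,  1.
[... 761 characters left out ...]

       [ 0.00000000e+00,  0.00000000e+00,  0.00000000e+00,
         1.00000000e+00]])}
{'camera_matrix': array([[369.01404989,   0.        , 316.33274079],
       [  0.        , 369.01404989, 237.45527241],
       [  0.        ,   0.        ,   1.        ]]), 'dist_coeffs': array([0.00108897, 0.        , 0.        , 0.        , 0.        ]), 'T_tool_cam': array([[-6.57455247e-04, -9.63528040e-01, -2.67606584e-01,
         7.65041742e+01],
       [ 9.99999568e-01, -8.09363495e-04,  4.57348459e-04,
        -1.98685327e-01],
       [-6.57259064e-04, -2.67606168e-01,  9.63528156e-01,
        -1.68889468e+02],
       [ 0.00000000e+00,  0.00000000e+00,  0.00000000e+00,
         1.00000000e+00]])}
```

View pics/top0.png

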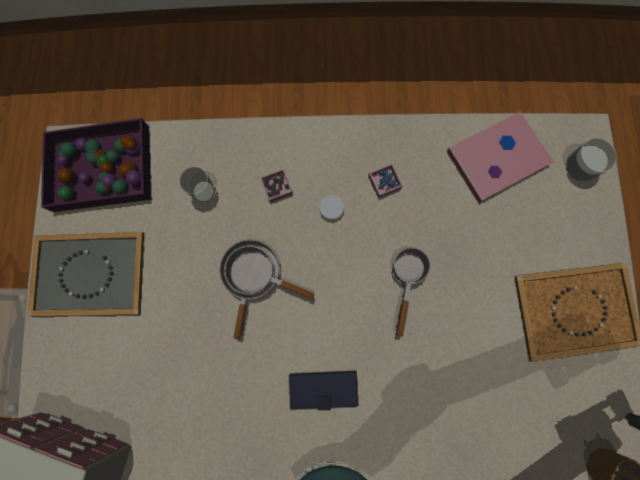

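View pics/side0.png

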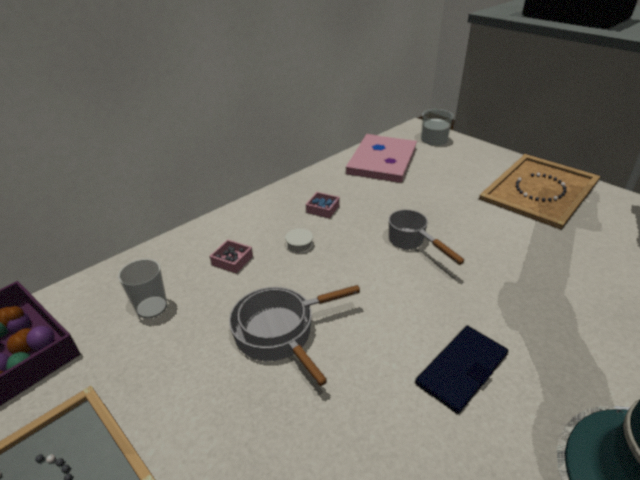

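The top view shows the nest centred near (250,270). The largest pan's handle points down to (240,320), and the middle's points right to (295,290), counterclockwise of it. The small pan is at (410,266) with its grip at (402,318). The side view agrees. Next I measure.

```bash
cat > h.py <<'E'
from plant import bot,viewer
import cv2,numpy as np
from scipy.spatial.transform import Rotation as R
def cal(n,s=None):
    c=viewer.get_calibration(n);K,D=c["camera_matrix"],c["dist_coeffs"]
    if n=="wrist":
        T=np.eye(4);T[:3,:3]=R.from_rotvec(s["eef_rot"]).as_matrix();T[:3,3]=s["ee_pos"];T=T@c["T_tool_cam"]
    else:T=c["cam_to_world"]
    return K,D,T
def ray(px,C):
    K,D,T=C;p=cv2.undistortPoints(np.float64(px).reshape(-1,1,2),K,D)[:,0]
    return T[:3,3],np.c_[p,np.ones(len(p))]@T[:3,:3].T
def plane(px,z,C):
    o,d=ray(px,C);return o+d*((z-o[2])/d[:,2])[:,None]
def wood(im):
    h=cv2.cvtColor(im,cv2.COLOR_RGB2HSV)
    return cv2.inRange(h,(4,120,50),(16,255,255))
def grips(n,im,box,amin=60):
    x0,y0,x1,y1=box;m=wood(im);k=np.zeros_like(m);k[y0:y1,x0:x1]=m[y0:y1,x0:x1]
    cs,_=cv2.findContours(k,cv2.RETR_EXTERNAL,cv2.CHAIN_APPROX_NONE)
    return [c for c in cs if cv2.contourArea(c)>amin],k
def handle(c,k,z,C):
    m=np.zeros_like(k);cv2.drawContours(m,[c],-1,255,-1);v,u=np.nonzero(m&k)
    P=plane(np.c_[u,v],z,C)[:,:2];mid=P.mean(0);w,V=np.linalg.eigh(np.cov((P-mid).T));e=V[:,1]
    t=(P-mid)@e;return mid+e*(t.min()+t.max())/2,e,t.max()-t.min()
E
python3 - <<'E'
from h import *
for n,box in(("top",(210,230,450,360)),("side",(270,220,480,400))):
    im=viewer.read_camera(n);C=cal(n);cs,k=grips(n,im,box)
    for c in cs:
        print(n,cv2.boundingRect(c))
        for z in(38,48,55):
            mid,e,L=handle(c,k,z,C);print("  z",z,mid.round(1),e.round(3),np.degrees(np.arctan2(e[1],e[0])).round(1),L.round(1))
    # rims: fit
E
```

```text
top (234, 305, 11, 34)
  z 38 [427.3 204.4] [-0.985  0.172] 170.1 75.6
  z 48 [427.1 202.3] [-0.985  0.172] 170.1 74.9
  z 55 [427.  200.8] [-0.985  0.172] 170.1 74.4
top (397, 301, 11, 35)
  z 38 [ 428.8 -163.6] [-0.975  0.221] 167.3 77.9
  z 48 [ 428.6 -162. ] [-0.975  0.221] 167.3 77.2
  z 55 [ 428.5 -161. ] [-0.975  0.221] 167.3 76.6
top (281, 282, 33, 16)
  z 38 [497.3  72.5] [0.39  0.921] 67.1 76.6
  z 48 [496.4  71.7] [0.39  0.921] 67.1 75.9
  z 55 [495.8  71.2] [0.39  0.921] 67.1 75.3
side (293, 345, 33, 40)
  z 38 [429.1 204.7] [-0.983  0.183] 169.4 80.3
  z 48 [423.2 209.5] [-0.983  0.183] 169.4 78.9
  z 55 [419.1 212.9] [-0.983  0.183] 169.4 77.9
side (318, 286, 41, 17)
  z 38 [504.9  63.1] [0.38  0.925] 67.7 77.1
  z 48 [497.7  70.4] [0.38  0.925] 67.7 75.7
  z 55 [492.6  75.6] [0.38  0.925] 67.7 74.8
side (433, 240, 30, 24)
  z 38 [ 436.9 -177.3] [-0.971  0.238] 166.2 79.9
  z 48 [ 430.9 -165.8] [-0.971  0.238] 166.2 78.5
  z 55 [ 426.6 -157.7] [-0.971  0.238] 166.2 77.5
```

```bash
cat >> h.py <<'E'
def togo(x,y,z,yaw):
    "tool-frame turn, then travel in mm after that turn, to TCP xyz with tool x at yaw deg, pointing down"
    s=bot.read_state();M=R.from_rotvec(s["eef_rot"]);a=np.radians(yaw);c,n=np.cos(a),np.sin(a)
    G=R.from_matrix([[c,n,0],[n,-c,0],[0,0,-1]])
    print("t",round(s["clock"],2),"pos",s["ee_pos"].round(1),"twist",(M.inv()*G).as_rotvec().round(3),
     "travel",G.inv().apply(np.array([x,y,z])-s["ee_pos"]).round(1),"F",s["wrist_force"].round(1),"w",round(s["grip_width"]*92,1),"ff",round(s["finger_force"],1),"q7",s["qpos"][6].round(2))
E
python3 -m creep '[{"travel":[0,0,0],"twist":[0,0,0.12],"claw":0.0919},{"travel":[0,0,0],"twist":[0,0,0.12],"claw":0.0919},{"travel":[0,0,0],"twist":[0,0,0.12],"claw":0.0919},{"travel":[0,0,0],"twist":[0,0,0.12],"claw":0.0919},{"travel":[0,0,0],"twist":[0,0,0.12],"claw":0.0919},{"travel":[0,0,0],"twist":[0,0,0.016],"claw":0.0919}]'
python3 -c "
from h import *
togo(455,-170,150,-13)"
```

```text
clock: 0.7
ee_pos: [246.9, -601.1, 214.3]
eef_rot: [-3.121, 0.36, 0.001]
wrist_force: [0.3, 0.2, 0.2]
grip_width: 0.999
finger_force: 0.0
t 0.7 pos [ 246.9 -601.1  214.3] twist [-0.     0.001 -0.003] travel [ 105.8 -466.9   64.3] F [0.3 0.2 0.2] w 91.9 ff 0.0 q7 -0.62
```

```bash
python3 -m creep '[{"travel":[0.0088,-0.0389,0.0054],"twist":[0,0,0],"claw":0.0919},{"travel":[0.0088,-0.0389,0.0054],"twist":[0,0,0],"claw":0.0919},{"travel":[0.0088,-0.0389,0.0054],"twist":[0,0,0],"claw":0.0919},{"travel":[0.0088,-0.0389,0.0054],"twist":[0,0,0],"claw":0.0919},{"travel":[0.0088,-0.0389,0.0054],"twist":[0,0,0],"claw":0.0919},{"travel":[0.0088,-0.0389,0.0054],"twist":[0,0,0],"claw":0.0919},{"travel":[0.0088,-0.0389,0.0054],"twist":[0,0,0],"claw":0.0919},{"travel":[0.0088,-0.0389,0.0054],"twist":[0,0,0],"claw":0.0919},{"travel":[0.0088,-0.0389,0.0054],"twist":[0,0,0],"claw":0.0919},{"travel":[0.0088,-0.0389,0.0054],"twist":[0,0,0],"claw":0.0919},{"travel":[0.0088,-0.0389,0.0054],"twist":[0,0,0],"claw":0.0919},{"travel":[0.0088,-0.0389,0.0054],"twist":[0,0,0],"claw":0.0919}]'
python3 - <<'E'
from h import *
togo(455,-170,29,-13)
s=bot.read_state();im=viewer.read_camera("wrist");cv2.imwrite("pics/w1.png",im[:,:,::-1])
cs,k=grips("wrist",im,(0,0,640,480),300)
for c in cs:print(cv2.boundingRect(c),*handle(c,k,52,cal("wrist",s)))
E
```

```text
clock: 1.7
ee_pos: [455.1, -168.3, 149.8]
eef_rot: [3.122, -0.35, 0.001]
wrist_force: [0.9, -0.4, -0.1]
grip_width: 0.997
finger_force: 0.0
t 1.7 pos [ 455.1 -168.3  149.8] twist [ 0.    -0.001  0.004] travel [  0.3   1.7 120.8] F [ 0.9 -0.4 -0.1] w 91.8 ff 0.0 q7 -1.55
(0, 241, 53, 28) [492.35445433  49.96861949] [0.43060901 0.90253858] 38.703328488686
(308, 221, 18, 97) [ 431.56554994 -162.29948538] [-0.97537756  0.22054165] 78.47828221119279
```

View pics/w1.png

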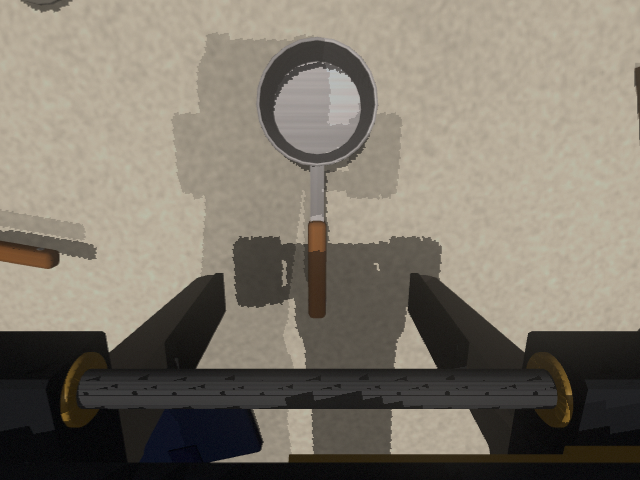

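The wrist view shows the pan at (317,100) and its grip at (317,270), aligned between the fingers. I'll go down and grasp.

```bash
python3 -m creep '[{"travel":[0.002,0,0.03],"twist":[0,0,0],"claw":0.0919},{"travel":[0,0,0.03],"twist":[0,0,0],"claw":0.0919},{"travel":[0,0,0.03],"twist":[0,0,0],"claw":0.0919},{"travel":[0,0,0.03],"twist":[0,0,0],"claw":0.0919},{"travel":[0,0,0],"twist":[0,0,0],"claw":0.0919}]'
python3 -m creep '[{"travel":[0,0,0],"twist":[0,0,0],"claw":0.0},{"travel":[0,0,0],"twist":[0,0,0],"claw":0.0},{"travel":[0,0,0],"twist":[0,0,0],"claw":0.0},{"travel":[0,0,0],"twist":[0,0,0],"claw":0.0},{"travel":[0,0,0],"twist":[0,0,0],"claw":0.0},{"travel":[0,0,0],"twist":[0,0,0],"claw":0.0},{"travel":[0,0,0],"twist":[0,0,0],"claw":0.0},{"travel":[0,0,0],"twist":[0,0,0],"claw":0.0},{"travel":[0,0,0],"twist":[0,0,0],"claw":0.0},{"travel":[0,0,0],"twist":[0,0,0],"claw":0.0}]' 55
```

```text
clock: 2.17
ee_pos: [452.7, -169.3, 25.2]
eef_rot: [-3.12, 0.35, 0.015]
wrist_force: [-1.3, -0.0, 0.5]
grip_width: 1.001
finger_force: 0.0
clock: 3.0
ee_pos: [456.5, -170.5, 29.8]
eef_rot: [3.121, -0.355, -0.0]
wrist_force: [-0.2, 0.1, 0.1]
grip_width: 0.3
finger_force: 0.0
```

```bash
python3 -m creep '[{"travel":[0,0,0],"twist":[0,0,0],"claw":0.0},{"travel":[0,0,0],"twist":[0,0,0],"claw":0.0},{"travel":[0,0,0],"twist":[0,0,0],"claw":0.0},{"travel":[0,0,0],"twist":[0,0,0],"claw":0.0},{"travel":[0,0,0],"twist":[0,0,0],"claw":0.0},{"travel":[0,0,0],"twist":[0,0,0],"claw":0.0}]' 55
python3 -m creep '[{"travel":[0,0,-0.01],"twist":[0,0,0],"claw":0.0},{"travel":[0,0,-0.02],"twist":[0,0,0],"claw":0.0},{"travel":[0,0,-0.02],"twist":[0,0,0],"claw":0.0},{"travel":[0,0,-0.02],"twist":[0,0,0],"claw":0.0},{"travel":[0,0,-0.02],"twist":[0,0,0],"claw":0.0},{"travel":[0,0,-0.02],"twist":[0,0,0],"claw":0.0},{"travel":[0,0,0],"twist":[0,0,0],"claw":0.0},{"travel":[0,0,0],"twist":[0,0,0],"claw":0.0}]'
python3 - <<'E'
from h import *
togo(455,-170,139,-13)
s=bot.read_state();im=viewer.read_camera("wrist");im2=viewer.read_camera("side")
cv2.imwrite("pics/w2.png",np.hstack([cv2.resize(im,(400,300)),cv2.resize(im2[120:360,300:620],(400,300))])[:,:,::-1])
E
```

```text
clock: 3.5
ee_pos: [456.5, -170.5, 29.7]
eef_rot: [3.121, -0.355, -0.0]
wrist_force: [-0.2, -0.0, -0.8]
grip_width: 0.146
finger_force: 55.0
clock: 4.17
ee_pos: [456.9, -170.7, 140.7]
eef_rot: [3.121, -0.355, 0.003]
wrist_force: [-1.7, 0.4, -2.1]
grip_width: 0.146
finger_force: 55.0
t 4.17 pos [ 456.9 -170.7  140.7] twist [ 0.    -0.002  0.001] travel [-2.  -0.2  1.7] F [-1.7  0.4 -2.1] w 13.4 ff 55.0 q7 -1.55
```

View pics/w2.png

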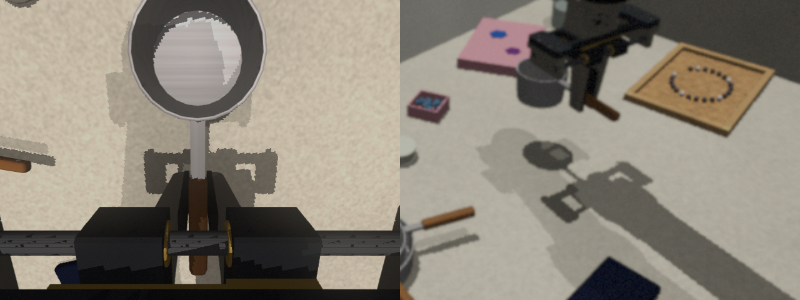

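The pan is held level: in the left half its rim is at about (198,55) with the handle straight between the pads. I'll turn it 110° counterclockwise.

```bash
python3 -m creep '[{"travel":[0,0,0],"twist":[0,0,-0.06],"claw":0.0},{"travel":[0,0,0],"twist":[0,0,-0.12],"claw":0.0},{"travel":[0,0,0],"twist":[0,0,-0.12],"claw":0.0},{"travel":[0,0,0],"twist":[0,0,-0.12],"claw":0.0},{"travel":[0,0,0],"twist":[0,0,-0.12],"claw":0.0},{"travel":[0,0,0],"twist":[0,0,-0.12],"claw":0.0},{"travel":[0,0,0],"twist":[0,0,-0.12],"claw":0.0},{"travel":[0,0,0],"twist":[0,0,-0.12],"claw":0.0},{"travel":[0,0,0],"twist":[0,0,-0.12],"claw":0.0},{"travel":[0,0,0],"twist":[0,0,-0.12],"claw":0.0},{"travel":[0,0,0],"twist":[0,0,-0.12],"claw":0.0},{"travel":[0,0,0],"twist":[0,0,-0.12],"claw":0.0}]'
python3 -m creep '[{"travel":[0,0,0],"twist":[0,0,-0.12],"claw":0.0},{"travel":[0,0,0],"twist":[0,0,-0.12],"claw":0.0},{"travel":[0,0,0],"twist":[0,0,-0.12],"claw":0.0},{"travel":[0,0,0],"twist":[0,0,-0.12],"claw":0.0},{"travel":[0,0,0],"twist":[0,0,-0.06],"claw":0.0}]'
python3 - <<'E'
from h import *
togo(557,90,140,97.3)
im=viewer.read_camera("top");C=cal("top");cs,k=grips("top",im,(200,260,340,360),100)
for c in cs:
  for z in(42,51):
    m,e,L=handle(c,k,z,C);print(z,m.round(1),np.degrees(np.arctan2(e[1],e[0])).round(1),L)
E
```

```text
clock: 5.27
ee_pos: [455.5, -170.1, 138.2]
eef_rot: [-2.626, -1.72, 0.002]
wrist_force: [0.1, -0.0, -2.2]
grip_width: 0.148
finger_force: 55.0
clock: 5.68
ee_pos: [455.6, -170.2, 138.2]
eef_rot: [-2.072, -2.357, 0.001]
wrist_force: [0.0, -0.6, -1.4]
grip_width: 0.146
finger_force: 55.0
t 5.68 pos [ 455.6 -170.2  138.2] twist [-0.002 -0.002  0.001] travel [245.2 133.7  -1.8] F [ 0.  -0.6 -1.4] w 13.5 ff 55.0 q7 0.22
42 [427.2 203.5] 170.1 75.33718511115737
51 [427.1 201.6] 170.1 74.66036393631882
42 [497.   72.2] 67.1 76.32020468684532
51 [496.2  71.5] 67.1 75.63455216978014
```

```bash
python3 -m creep '[{"travel":[0.02,0.011,0],"twist":[0,0,0],"claw":0.0},{"travel":[0.0306,0.0167,0],"twist":[0,0,0],"claw":0.0},{"travel":[0.0306,0.0167,0],"twist":[0,0,0],"claw":0.0},{"travel":[0.0306,0.0167,0],"twist":[0,0,0],"claw":0.0},{"travel":[0.0306,0.0167,0],"twist":[0,0,0],"claw":0.0},{"travel":[0.0306,0.0167,0],"twist":[0,0,0],"claw":0.0},{"travel":[0.0306,0.0167,0],"twist":[0,0,0],"claw":0.0},{"travel":[0.0306,0.0167,0],"twist":[0,0,0],"claw":0.0},{"travel":[0.011,0.0055,0],"twist":[0,0,0],"claw":0.0},{"travel":[0,0,0],"twist":[0,0,0],"claw":0.0},{"travel":[0,0,0],"twist":[0,0,0],"claw":0.0}]'
python3 - <<'E'
from h import *
togo(557.5,90,40,97.3)
a=viewer.read_camera("top");im2=viewer.read_camera("side")
cv2.imwrite("pics/w3.png",np.hstack([cv2.resize(a[200:360,160:360],(400,320)),cv2.resize(im2[200:400,190:440],(400,320))])[:,:,::-1])
E
```

```text
clock: 6.65
ee_pos: [557.9, 89.2, 138.4]
eef_rot: [-2.079, -2.353, 0.004]
wrist_force: [0.3, -1.0, -2.4]
grip_width: 0.146
finger_force: 55.0
t 6.65 pos [557.9  89.2 138.4] twist [-0.003  0.    -0.004] travel [ 0.9 -0.3 98.4] F [ 0.3 -1.  -2.4] w 13.5 ff 55.0 q7 -0.35
```

View pics/w3.png

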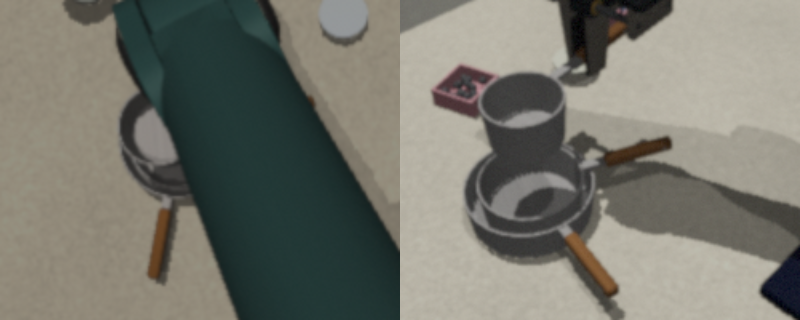

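The left half is mostly hidden by the arm. In the right half the small pan (522,115) hangs over the nest (530,195). I'll lower it slowly.

```bash
python3 -m creep '[{"travel":[0.001,0,0.01],"twist":[0,0,0],"claw":0.0},{"travel":[0,0,0.012],"twist":[0,0,0],"claw":0.0},{"travel":[0,0,0.012],"twist":[0,0,0],"claw":0.0},{"travel":[0,0,0.012],"twist":[0,0,0],"claw":0.0},{"travel":[0,0,0.01],"twist":[0,0,0],"claw":0.0},{"travel":[0,0,0.01],"twist":[0,0,0],"claw":0.0},{"travel":[0,0,0.008],"twist":[0,0,0],"claw":0.0},{"travel":[0,0,0.008],"twist":[0,0,0],"claw":0.0},{"travel":[0,0,0.008],"twist":[0,0,0],"claw":0.0},{"travel":[0,0,0],"twist":[0,0,0],"claw":0.0},{"travel":[0,0,0],"twist":[0,0,0],"claw":0.0}]'
python3 - <<'E'
from h import *
togo(557.5,90,38,97.3)
im2=viewer.read_camera("side")
cv2.imwrite("pics/w4.png",cv2.resize(im2[240:380,200:400],(800,560),interpolation=cv2.INTER_CUBIC)[:,:,::-1])
E
```

```text
clock: 7.67
ee_pos: [558.6, 90.3, 49.4]
eef_rot: [-2.08, -2.354, 0.001]
wrist_force: [0.1, -0.5, -1.2]
grip_width: 0.148
finger_force: 55.0
t 7.67 pos [558.6  90.3  49.4] twist [-0.001 -0.    -0.004] travel [-0.2 -1.1 11.4] F [ 0.1 -0.5 -1.2] w 13.6 ff 55.0 q7 -0.42
```

View pics/w4.png

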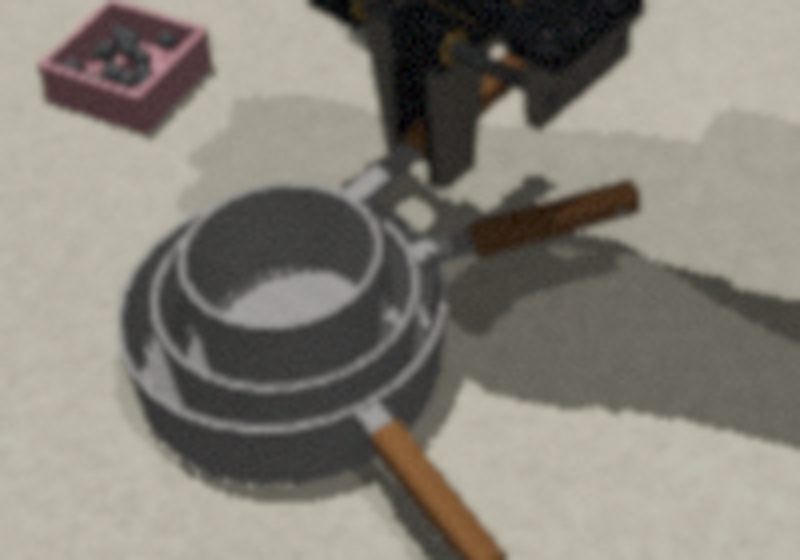

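The small pan's rim, around (283,260), sits inside the middle's rim, around (285,290), with clearance all round. The force shows no contact. I'll lower the last ~11 mm.

```bash
python3 -m creep '[{"travel":[0,0,0.003],"twist":[0,0,0],"claw":0.0},{"travel":[0,0,0.003],"twist":[0,0,0],"claw":0.0},{"travel":[0,0,0.002],"twist":[0,0,0],"claw":0.0},{"travel":[0,0,0.001],"twist":[0,0,0],"claw":0.0},{"travel":[0,0,0.001],"twist":[0,0,0],"claw":0.0},{"travel":[0,0,0],"twist":[0,0,0],"claw":0.0},{"travel":[0,0,0],"twist":[0,0,0],"claw":0.0}]'
```

```text
clock: 8.3
ee_pos: [558.8, 90.2, 39.8]
eef_rot: [-2.081, -2.354, 0.0]
wrist_force: [0.0, -0.0, -1.4]
grip_width: 0.148
finger_force: 55.0
```

```bash
python3 -m creep '[{"travel":[0,0,0.001],"twist":[0,0,0],"claw":0.0},{"travel":[0,0,0.0005],"twist":[0,0,0],"claw":0.0},{"travel":[0,0,0],"twist":[0,0,0],"claw":0.0},{"travel":[0,0,0],"twist":[0,0,0],"claw":0.0}]'
python3 -m creep '[{"travel":[0,0,0.0005],"twist":[0,0,0],"claw":0.0},{"travel":[0,0,0.0005],"twist":[0,0,0],"claw":0.0},{"travel":[0,0,0],"twist":[0,0,0],"claw":0.0}]'
```

```text
clock: 8.63
ee_pos: [558.8, 90.2, 38.3]
eef_rot: [2.081, 2.354, 0.0]
wrist_force: [0.2, 0.9, -0.9]
grip_width: 0.143
finger_force: 55.0
clock: 8.88
ee_pos: [559.0, 90.0, 37.6]
eef_rot: [2.081, 2.353, 0.0]
wrist_force: [0.8, -1.0, 2.4]
grip_width: 0.145
finger_force: 55.0
```

Contact is felt. I'll release and go up.

```bash
python3 -m creep '[{"travel":[0,0,0],"twist":[0,0,0],"claw":0.016},{"travel":[0,0,0],"twist":[0,0,0],"claw":0.02},{"travel":[0,0,0],"twist":[0,0,0],"claw":0.028},{"travel":[0,0,0],"twist":[0,0,0],"claw":0.028},{"travel":[0,0,0],"twist":[0,0,0],"claw":0.028},{"travel":[0,0,0],"twist":[0,0,0],"claw":0.028}]' 20
python3 -m creep '[{"travel":[0,0,-0.01],"twist":[0,0,0],"claw":0.028},{"travel":[0,0,-0.02],"twist":[0,0,0],"claw":0.028},{"travel":[0,0,-0.03],"twist":[0,0,0],"claw":0.028},{"travel":[0,0,-0.03],"twist":[0,0,0],"claw":0.028},{"travel":[-0.02,-0.03,-0.005],"twist":[0,0,0],"claw":0.028},{"travel":[-0.02,-0.03,0],"twist":[0,0,0],"claw":0.028},{"travel":[0,0,0],"twist":[0,0,0],"claw":0.028},{"travel":[0,0,0],"twist":[0,0,0],"claw":0.028}]'
python3 - <<'E'
from h import *
togo(493,62,150,67.3)
s=bot.read_state();im=viewer.read_camera("wrist");C=cal("wrist",s);cs,k=grips("w",im,(0,0,640,480),300)
cv2.imwrite("pics/w5.png",im[:,:,::-1])
for c in cs:
  for z in(50,60):
    m,e,L=handle(c,k,z,C);print(cv2.boundingRect(c),z,m.round(1),np.degrees(np.arctan2(e[1],e[0])).round(1),L)
im=viewer.read_camera("side");C=cal("side");cs,k=grips("s",im,(270,220,480,400))
for c in cs:
  for z in(38,46,56):
    m,e,L=handle(c,k,z,C);print(cv2.boundingRect(c),z,m.round(1),np.degrees(np.arctan2(e[1],e[0])).round(1),L)
E
```

```text
clock: 9.38
ee_pos: [558.7, 90.3, 37.2]
eef_rot: [-2.081, -2.354, 0.0]
wrist_force: [-0.4, 0.2, 1.0]
grip_width: 0.305
finger_force: 0.0
clock: 10.05
ee_pos: [503.4, 41.5, 133.2]
eef_rot: [2.083, 2.35, -0.001]
wrist_force: [0.6, 0.5, 0.3]
grip_width: 0.302
finger_force: 0.0
t 10.05 pos [503.4  41.5 133.2] twist [0.001 0.001 0.517] travel [ 14.9 -17.4 -16.8] F [0.6 0.5 0.3] w 27.8 ff 0.0 q7 -0.27
(398, 171, 22, 112) 50 [567.1  61.2] 98.8 80.74056473252202
(398, 171, 22, 112) 60 [564.2  63.5] 98.8 77.53578098071804
(303, 149, 47, 58) 50 [505.2  87.7] 64.1 44.85284879898332
(303, 149, 47, 58) 60 [504.8  88.8] 64.1 43.07253327197037
(293, 345, 32, 40) 38 [429.1 204.7] 169.3 80.29146740902577
(293, 345, 32, 40) 46 [424.4 208.6] 169.3 79.1680481453364
(293, 345, 32, 40) 56 [418.5 213.5] 169.3 77.76377406572459
(318, 288, 35, 14) 38 [507.1  68.9] 64.8 64.38969130520786
(318, 288, 35, 14) 46 [501.3  74.7] 64.8 63.48876594004068
(318, 288, 35, 14) 56 [494.   81.9] 64.8 62.3626092335817
(303, 258, 28, 25) 38 [580.6  46. ] 99.6 79.50258205186526
(303, 258, 28, 25) 46 [573.8  52.1] 99.6 78.39020068592112
(303, 258, 28, 25) 56 [565.3  59.8] 99.6 76.99972397849089
```

View pics/w5.png

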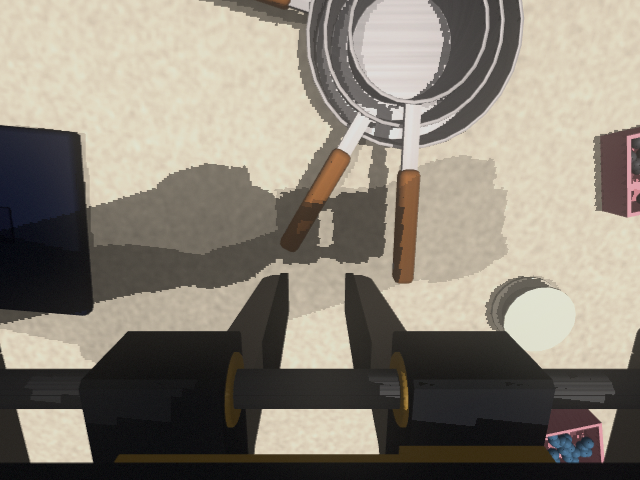

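The small pan stands inside the middle one, with its grip at (405,228) and the middle's at (318,200), about 31° apart. Next I'll grip the middle's handle.

```bash
python3 -m creep '[{"travel":[0,0,0],"twist":[0,0,0.1],"claw":0.03},{"travel":[0,0,0],"twist":[0,0,0.12],"claw":0.03},{"travel":[0,0,0],"twist":[0,0,0.12],"claw":0.03},{"travel":[0,0,0],"twist":[0,0,0.12],"claw":0.03},{"travel":[0,0,0],"twist":[0,0,0.06],"claw":0.03},{"travel":[0,0,0],"twist":[0,0,0],"claw":0.03}]'
python3 - <<'E'
from h import *
togo(496,69,27,67.2)
s=bot.read_state();im=viewer.read_camera("wrist");C=cal("wrist",s)
h=cv2.cvtColor(im,cv2.COLOR_RGB2HSV);k=cv2.inRange(h,(3,110,25),(18,255,255));k[330:]=0
for c in cv2.findContours(k,0,1)[0]:
  if cv2.contourArea(c)>300:
    m,e,L=handle(c,k,50,C);print(cv2.boundingRect(c),m.round(1),np.degrees(np.arctan2(e[1],e[0])).round(1),L)
E
```

```text
clock: 10.65
ee_pos: [505.0, 44.5, 132.3]
eef_rot: [-2.615, -1.74, -0.001]
wrist_force: [-0.1, -0.3, -0.3]
grip_width: 0.326
finger_force: 0.0
t 10.65 pos [505.   44.5 132.3] twist [ 0.    -0.001  0.001] travel [ 19.1 -17.8 105.3] F [-0.1 -0.3 -0.3] w 30.0 ff 0.0 q7 -0.74
(283, 156, 19, 80) [503.9  83.5] 65.7 54.560611241402626
(351, 136, 68, 108) [564.9  61.3] 98.4 81.93198551803327
(57, 43, 118, 48) [434.9 201.1] 170.3 75.85364565507706
```

```bash
python3 -m creep '[{"travel":[0.01,-0.0085,0.01],"twist":[0,0,0],"claw":0.034},{"travel":[0.01,-0.0085,0.01],"twist":[0,0,0],"claw":0.034},{"travel":[0,0,0.015],"twist":[0,0,0],"claw":0.034},{"travel":[0,0,0.015],"twist":[0,0,0],"claw":0.034},{"travel":[0,0,0.015],"twist":[0,0,0],"claw":0.034},{"travel":[0,0,0.01],"twist":[0,0,0],"claw":0.034},{"travel":[0,0,0.01],"twist":[0,0,0],"claw":0.034},{"travel":[0,0,0.01],"twist":[0,0,0],"claw":0.034},{"travel":[0,0,0.01],"twist":[0,0,0],"claw":0.034},{"travel":[0,0,0],"twist":[0,0,0],"claw":0.034}]'
python3 -m creep '[{"travel":[0,0,0],"twist":[0,0,0],"claw":0.03},{"travel":[0,0,0],"twist":[0,0,0],"claw":0.024},{"travel":[0,0,0],"twist":[0,0,0],"claw":0.018},{"travel":[0,0,0],"twist":[0,0,0],"claw":0.012},{"travel":[0,0,0],"twist":[0,0,0],"claw":0.008},{"travel":[0,0,0],"twist":[0,0,0],"claw":0.008}]' 8
python3 -c "
from h import *
togo(497,69,27,67.2)"
```

```text
clock: 11.53
ee_pos: [495.1, 68.0, 25.5]
eef_rot: [-2.615, -1.739, 0.004]
wrist_force: [-1.8, -0.5, -0.1]
grip_width: 0.373
finger_force: 0.0
clock: 12.03
ee_pos: [496.8, 68.1, 27.8]
eef_rot: [2.616, 1.739, 0.002]
wrist_force: [0.9, -0.0, 2.4]
grip_width: 0.151
finger_force: 8.0
t 12.03 pos [496.8  68.1  27.8] twist [ 0.001 -0.001  0.   ] travel [ 0.9 -0.2  0.8] F [ 0.9 -0.   2.4] w 13.9 ff 8.0 q7 -0.89
```

```bash
python3 -m creep '[{"travel":[0.0001,-0.0032,0],"twist":[0,0,0.0256],"claw":0.008},{"travel":[0.0002,-0.0065,0],"twist":[0,0,0.0513],"claw":0.008},{"travel":[0.0002,-0.0065,0],"twist":[0,0,0.0513],"claw":0.008},{"travel":[0.0002,-0.0065,0],"twist":[0,0,0.0513],"claw":0.008},{"travel":[0.0001,-0.0032,0],"twist":[0,0,0.0256],"claw":0.008},{"travel":[0,0,0],"twist":[0,0,0],"claw":0.008}]' 8
python3 -c "
from h import *
togo(497,69,27,67.2)
s=bot.read_state();d=s['ee_pos'][:2]-[545.5,184.3];print(np.hypot(*d),np.degrees(np.arctan2(d[1],d[0])))"
```

```text
clock: 12.53
ee_pos: [473.7, 80.6, 27.7]
eef_rot: [2.781, 1.46, 0.001]
wrist_force: [1.6, -1.7, 2.5]
grip_width: 0.156
finger_force: 8.2
t 12.53 pos [473.7  80.6  27.7] twist [ 0.001 -0.    -0.206] travel [-1.6 26.   0.7] F [ 1.6 -1.7  2.5] w 14.3 ff 8.2 q7 -1.1
126.15703402187503 -124.71705464050031
```

```bash
python3 -m creep '[{"travel":[0.0001,-0.0032,0],"twist":[0,0,0.0256],"claw":0.008},{"travel":[0.0002,-0.007,0],"twist":[0,0,0.056],"claw":0.008},{"travel":[0.0002,-0.007,0],"twist":[0,0,0.056],"claw":0.008},{"travel":[0.0002,-0.007,0],"twist":[0,0,0.056],"claw":0.008},{"travel":[0.0002,-0.007,0],"twist":[0,0,0.056],"claw":0.008},{"travel":[0.0002,-0.007,0],"twist":[0,0,0.056],"claw":0.008},{"travel":[0.0002,-0.007,0],"twist":[0,0,0.056],"claw":0.008},{"travel":[0.0002,-0.007,0],"twist":[0,0,0.056],"claw":0.008},{"travel":[0.0002,-0.007,0],"twist":[0,0,0.056],"claw":0.008},{"travel":[0.0002,-0.007,0],"twist":[0,0,0.056],"claw":0.008},{"travel":[0.0002,-0.007,0],"twist":[0,0,0.056],"claw":0.008},{"travel":[0.0001,-0.0032,0],"twist":[0,0,0.0256],"claw":0.008}]' 8
python3 - <<'E'
from h import *
togo(497,69,27,20)
s=bot.read_state();d=s['ee_pos'][:2]-[545.5,184.3];print(np.hypot(*d),np.degrees(np.arctan2(d[1],d[0])))
im=viewer.read_camera("side");C=cal("side");h=cv2.cvtColor(im,cv2.COLOR_RGB2HSV);k=cv2.inRange(h,(3,110,25),(18,255,255))
cv2.imwrite("pics/w6.png",cv2.resize(im[230:400,200:430],(800,590))[:,:,::-1])
k[:220]=0;k[400:]=0;k[:,:270]=0;k[:,480:]=0
for c in cv2.findContours(k,0,1)[0]:
  if cv2.contourArea(c)>60:
   for z in(38,56):
    m,e,L=handle(c,k,z,C);print(cv2.boundingRect(c),z,m.round(1),np.degrees(np.arctan2(e[1],e[0])).round(1),L)
E
```

```text
clock: 13.53
ee_pos: [427.1, 140.0, 27.4]
eef_rot: [3.092, 0.554, -0.001]
wrist_force: [1.2, -3.2, 2.0]
grip_width: 0.167
finger_force: 8.5
t 13.53 pos [427.1 140.   27.4] twist [0.001 0.001 0.006] travel [41.4 90.7  0.4] F [ 1.2 -3.2  2. ] w 15.4 ff 8.5 q7 -1.73
126.45198179418703 -159.49953971205193
(293, 345, 33, 40) 38 [429.3 204.7] 169.0 81.83420779983328
(293, 345, 33, 40) 56 [418.7 213.4] 169.0 79.25794672272272
(344, 335, 16, 15) 38 [413.5 128.2] -179.5 35.282784674041714
(344, 335, 16, 15) 56 [403.4 139.4] -179.5 34.17203078160907
```

View pics/w6.png

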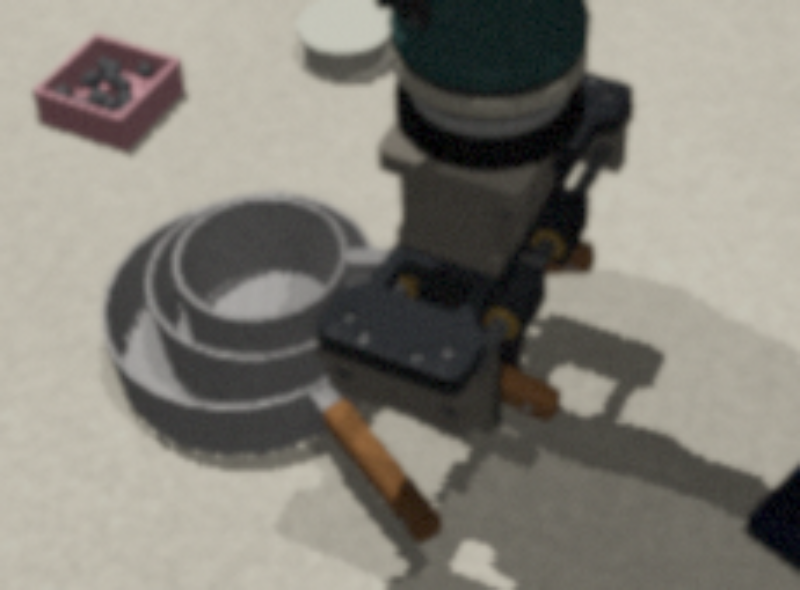

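The middle's handle is now between the largest's grip (385,465) and the small's grip (575,257). The small pan came along and the largest did not move. I'll release and check.

```bash
python3 -m creep '[{"travel":[0,0,0],"twist":[0,0,0],"claw":0.02},{"travel":[0,0,0],"twist":[0,0,0],"claw":0.026},{"travel":[0,0,0],"twist":[0,0,0],"claw":0.032},{"travel":[0,0,0],"twist":[0,0,0],"claw":0.032},{"travel":[0,0,-0.01],"twist":[0,0,0],"claw":0.032},{"travel":[0,0,-0.02],"twist":[0,0,0],"claw":0.032},{"travel":[0,0,-0.03],"twist":[0,0,0],"claw":0.032},{"travel":[0,0,-0.03],"twist":[0,0,0],"claw":0.032},{"travel":[-0.01,0,-0.03],"twist":[0,0,0],"claw":0.032},{"travel":[-0.01,0,-0.02],"twist":[0,0,0],"claw":0.032},{"travel":[0,0,0],"twist":[0,0,0],"claw":0.032},{"travel":[0,0,0],"twist":[0,0,0],"claw":0.032}]' 20
cat > look.py <<'E'
from h import *
import sys
s=bot.read_state()
for n,y1 in(("wrist",340),("side",400)):
  im=viewer.read_camera(n);C=cal(n,s);h=cv2.cvtColor(im,cv2.COLOR_RGB2HSV);k=cv2.inRange(h,(3,110,25),(18,255,255));k[y1:]=0
  if n=="side":k[:220]=0;k[:,:250]=0;k[:,480:]=0
  else:cv2.imwrite("pics/%s.png"%sys.argv[1],im[:,:,::-1])
  for c in cv2.findContours(k,0,1)[0]:
   if cv2.contourArea(c)>60:
    for z in(38,48,58):
     m,e,L=handle(c,k,z,C);print(n,cv2.boundingRect(c),z,m.round(1),np.degrees(np.arctan2(e[1],e[0])).round(1),L.round(1))
togo(427,140,27,20)
E
python3 look.py w7
```

```text
clock: 14.58
ee_pos: [409.2, 133.1, 168.7]
eef_rot: [-3.091, -0.558, -0.005]
wrist_force: [0.5, 0.7, -0.4]
grip_width: 0.351
finger_force: 0.0
wrist (305, 153, 24, 99) 38 [430.2 141.3] -164.8 82.1
wrist (305, 153, 24, 99) 48 [431.9 141.9] -164.8 79.3
wrist (305, 153, 24, 99) 58 [433.6 142.5] -164.8 76.6
wrist (374, 141, 52, 97) 38 [464.4  80.5] 46.1 85.2
wrist (374, 141, 52, 97) 48 [464.9  83.1] 46.1 82.3
wrist (374, 141, 52, 97) 58 [465.4  85.8] 46.1 79.5
wrist (215, 130, 56, 91) 38 [430.3 205.1] 170.2 78.8
wrist (215, 130, 56, 91) 48 [431.9 203.6] 170.2 76.2
wrist (215, 130, 56, 91) 58 [433.6 202.1] 170.2 73.6
side (293, 345, 33, 40) 38 [429.2 204.5] 169.3 80.4
side (293, 345, 33, 40) 48 [423.3 209.4] 169.3 79.0
side (293, 345, 33, 40) 58 [417.4 214.3] 169.3 77.6
side (316, 325, 44, 25) 38 [437.2 135. ] -165.2 79.6
side (316, 325, 44, 25) 48 [431.1 141.1] -165.2 78.2
side (316, 325, 44, 25) 58 [425.1 147.2] -165.2 76.8
side (325, 300, 45, 8) 38 [476.7  70.6] 47.6 77.4
side (325, 300, 45, 8) 48 [470.   77.8] 47.6 76.0
side (325, 300, 45, 8) 58 [463.3  85.1] 47.6 74.7
t 14.68 pos [408.4 132.9 166.8] twist [0.    0.001 0.008] travel [ 19.9  -0.3 139.8] F [-0.4  0.3 -0.7] w 32.1 ff 0.0 q7 -1.65
```

View pics/w7.png

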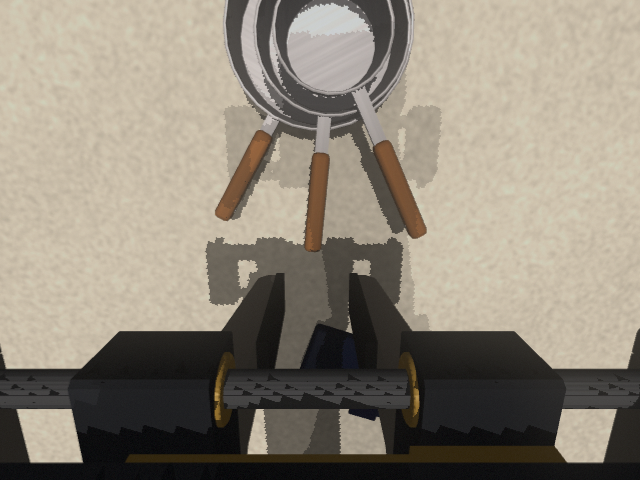

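The wrist view shows a clean fan with grips at (243,175), (316,200) and (400,190). The angles are 170°, 195° and 226.5°, so the steps are 25° and 31°. The middle lagged and slid against the largest's wall, so I'll re-grip it firmly and swing it 5° back about its grip.

```bash
python3 -m creep '[{"travel":[0,0,0],"twist":[0,0,0.094],"claw":0.03},{"travel":[0.012,-0.0015,0.02],"twist":[0,0,0],"claw":0.03},{"travel":[0.012,-0.0015,0.02],"twist":[0,0,0],"claw":0.03},{"travel":[0,0,0.02],"twist":[0,0,0],"claw":0.03},{"travel":[0,0,0.02],"twist":[0,0,0],"claw":0.03},{"travel":[0,0,0.02],"twist":[0,0,0],"claw":0.03},{"travel":[0,0,0.015],"twist":[0,0,0],"claw":0.03},{"travel":[0,0,0.015],"twist":[0,0,0],"claw":0.03},{"travel":[0,0,0.01],"twist":[0,0,0],"claw":0.03},{"travel":[0,0,0],"twist":[0,0,0],"claw":0.03},{"travel":[0,0,0],"twist":[0,0,0],"claw":0.024},{"travel":[0,0,0],"twist":[0,0,0],"claw":0.018}]' 8
python3 -m creep '[{"travel":[0,0,0],"twist":[0,0,0],"claw":0.014},{"travel":[0,0,0],"twist":[0,0,0],"claw":0.008},{"travel":[0,0,0],"twist":[0,0,0],"claw":0.0},{"travel":[0,0,0],"twist":[0,0,0],"claw":0.0},{"travel":[0,0,0],"twist":[0,0,0],"claw":0.0},{"travel":[0,0,0],"twist":[0,0,0],"claw":0.0}]' 40
```

```text
clock: 15.68
ee_pos: [431.2, 142.4, 27.4]
eef_rot: [-3.114, -0.413, 0.0]
wrist_force: [0.0, -0.3, -0.4]
grip_width: 0.217
finger_force: 0.0
clock: 16.18
ee_pos: [431.5, 142.4, 27.7]
eef_rot: [-3.114, -0.412, -0.002]
wrist_force: [0.0, -0.1, 3.1]
grip_width: 0.147
finger_force: 40.0
```

```bash
python3 -m creep '[{"travel":[0,0,0],"twist":[0,0,-0.012],"claw":0.0},{"travel":[0,0,0],"twist":[0,0,-0.02],"claw":0.0},{"travel":[0,0,0],"twist":[0,0,-0.02],"claw":0.0},{"travel":[0,0,0],"twist":[0,0,-0.02],"claw":0.0},{"travel":[0,0,0],"twist":[0,0,-0.014],"claw":0.0},{"travel":[0,0,0],"twist":[0,0,0],"claw":0.0}]'
python3 -m creep '[{"travel":[0,0,0],"twist":[0,0,0],"claw":0.016},{"travel":[0,0,0],"twist":[0,0,0],"claw":0.024},{"travel":[0,0,0],"twist":[0,0,0],"claw":0.03},{"travel":[0,0,0],"twist":[0,0,0],"claw":0.03},{"travel":[0,0,-0.01],"twist":[0,0,0],"claw":0.032},{"travel":[0,0,-0.02],"twist":[0,0,0],"claw":0.032},{"travel":[0,0,-0.03],"twist":[0,0,0],"claw":0.032},{"travel":[0,0,-0.03],"twist":[0,0,0],"claw":0.032},{"travel":[-0.01,0,-0.03],"twist":[0,0,0],"claw":0.032},{"travel":[-0.01,0,-0.02],"twist":[0,0,0],"claw":0.032},{"travel":[0,0,0],"twist":[0,0,0],"claw":0.032},{"travel":[0,0,0],"twist":[0,0,0],"claw":0.032}]' 20
python3 look.py w8
```

```text
clock: 16.68
ee_pos: [431.5, 142.2, 27.4]
eef_rot: [-3.094, -0.547, -0.001]
wrist_force: [1.8, -2.4, 5.2]
grip_width: 0.148
finger_force: 40.0
clock: 17.68
ee_pos: [412.6, 135.6, 168.6]
eef_rot: [-3.094, -0.546, -0.005]
wrist_force: [-0.6, -0.6, -0.8]
grip_width: 0.348
finger_force: 0.0
wrist (308, 158, 18, 98) 38 [430.2 142. ] -160.9 81.2
wrist (308, 158, 18, 98) 48 [432.  142.7] -160.9 78.5
wrist (308, 158, 18, 98) 58 [433.8 143.3] -160.9 75.7
wrist (370, 141, 58, 94) 38 [468.2  83.9] 50.2 85.1
wrist (370, 141, 58, 94) 48 [468.7  86.5] 50.2 82.3
wrist (370, 141, 58, 94) 58 [469.2  89.1] 50.2 79.5
wrist (217, 136, 55, 90) 38 [430.2 205.1] 170.2 79.1
wrist (217, 136, 55, 90) 48 [432.  203.7] 170.2 76.4
wrist (217, 136, 55, 90) 58 [433.8 202.2] 170.2 73.8
side (293, 345, 33, 40) 38 [429.2 204.5] 169.4 80.4
side (293, 345, 33, 40) 48 [423.3 209.3] 169.4 79.0
side (293, 345, 33, 40) 58 [417.4 214.2] 169.4 77.6
side (315, 326, 45, 23) 38 [436.8 135.6] -161.0 79.2
side (315, 326, 45, 23) 48 [430.8 141.6] -161.0 77.8
side (315, 326, 45, 23) 58 [424.8 147.7] -161.0 76.4
side (322, 299, 45, 10) 38 [481.   73.8] 50.9 78.2
side (322, 299, 45, 10) 48 [474.2  81. ] 50.9 76.8
side (322, 299, 45, 10) 58 [467.4  88.1] 50.9 75.4
t 17.78 pos [411.9 135.4 166.8] twist [0.    0.001 0.001] travel [ 15.8   0.8 139.8] F [1.  1.3 0.5] w 31.9 ff 0.0 q7 -1.67
```

View pics/w8.png

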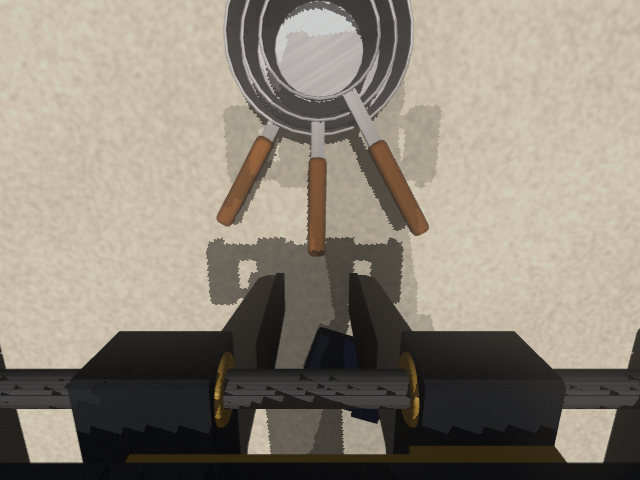

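The pans are well nested, with the grips at (245,180), (317,205) and (399,188). The angles are about 170°, 199° and 230.5°, so the steps are 29° and 31.5°. The robot is clear and at 17.8 s, so I'm handing in.

```bash
python3 -c "
from plant import job
print(job.finish_job())"
```

```text
the job is handed in; nothing more can be done
None
```

I set the smallest pan inside the middle one and turned the middle, so the handles now fan counterclockwise with measured steps of about 29° and 31.5°; the largest pan did not move, and I handed the job in at about 18 s (no verdict was returned).

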